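# Drive a stuck high-pressure seat out of a regulator first stage

## Robot

A 6-joint arm with a two-finger parallel gripper is mounted at the origin on the work surface. World frame = base frame: x ahead of the robot, y to its left, z up, the work surface at z = 0. Lengths are in mm, angles in rad, forces in N, time in s.
With the tool pointing down it reaches from about 350 to 775 mm from the base axis. Payload 7.3 kg.
Tool frame: the origin (TCP) lies midway between the tips of the shut fingers; the grasp point (between the pads) lies 19 mm behind it; z points along the fingers, x is the direction in which the jaws open and shut, and the axes are right-handed (so a half turn about z gives the same grasp; the last joint's range is limited). The gripper opens to 92 mm and grips with 3 to 60 N. Pads are 19 mm wide; open, the fingers measure 130 mm over their backs; the gripper's body (75 mm by 190 mm) begins 47 mm behind the grasp point.
Start: joints at [1.008, 0.342, 1.524, -0, 1.275, -0.146], TCP at [212.527, 480.08, 226.741] pointing down, gripper open.
Joint ranges: [-2.53, 2.53], [-0.77, 2.02], [0.04, 2.7], [-1, 4.14], [0.28, 2.66], [-3.11, 3.11]. Speed limits (rad/s): [2.57, 2.57, 3.14, 3.14, 3.14, 3.14].

## Interface

Orientations are given as [roll, pitch, yaw] about the fixed x, y, z axes, in that order (R = Rz(yaw) Ry(pitch) Rx(roll)).
In Python, from plant import bot gives the robot as it stands.
- The arm moves only by the shell command python3 -m pendant 'ROWS' [OPENING]. ROWS is JSON, a list of rows, each an object with "linear": the shift along the world's x, y, z in mm, a list of three; "twist": the turn about the world's z in degrees. In form: [{"linear": [x, y, z], "twist": twist}, ...]. A call has 1 to 20 rows; each row is the pose to reach, as a shift and turn from the pose commanded when the call began; what a row does not reach only later rows make up. A row lasts 1/8 s, in which the tool goes at most 62.5 mm and 10.7 degrees, less where a joint would pass 70% of its speed; a pose out of reach is approached as far as the arm can. A call with a gripper value outside its range is refused whole. OPENING is the closure in counts, from 0 (fully open) to 255 (shut), set as the call begins (- or left out, the last holds). The fingers move at their own pace and stop on an object; the grip force is fixed at half the most. Time passes only in rows, so rows that repeat a pose let the fingers close. It gives the time, the measured TCP pose, the force and the opening at its end, in the units of the state.
- bot.get_obs(): the state, without advancing time (a new reading comes with each control period).
- bot.capture(name): name is "scene" or "top" or "wrist"; returns a dict with "frame" (384x512x3 uint8, blue, green, red), "z_map" (384x512 float32, mm along the optical axis (not along the pixel's ray), 0 where there is no reading), "fx", "fy", "cx", "cy" (pixels), "rvec" (rotation vector, rad) and "tvec" (3), from world to camera coordinates, as OpenCV has them. Camera axes: x right, y down, z forward; pixel columns grow to the right and rows downward; lengths in mm; the calibration is good to about 2 mm. A picture is of the moment at which its call begins.
- bot.close_job(): hands the job in, once; it reports no verdict.
The state is a dict: "time": time; "joint_positions": joint angles; "dq": joint speeds; "tau": joint torques, N m; "tool_pos": TCP position; "tcp_rot": TCP orientation; "contact_force": force on the tool from outside, world axes, zero at the start; "moment": the same for the moment, N m; "grip_width": finger opening in mm.
Only numpy, scipy, OpenCV 4.12 (cv2) and the standard library are available. Lean on these libraries where they do the work, as an engineer would, in place of code of your own. Each camera call takes 0.05 s, during which the arm holds its last target. There are 200 camera calls.

## Task

A brass seat is stuck in the bottom of the chrome first-stage body on the service stand: take the blue-handled ejector from the tool block, feel it into the body's bore and press down slowly and evenly, never ramming or forcing it, until the seat drops into the dish and the ejector's collar rests firmly on the body's rim. Then draw the ejector out, put it back fully home in its hole in the tool block and let go, leaving the other parts where they lie.

Things in the scene. Friction and masses are not known exactly. Their poses are not given: they have to be found in the camera images.
- ejector_handle (a point): the ejector, loose, 90 g, upright in the tool block. From below: white stem 10 mm thick, 56 mm long, ball nose; metal collar 38 mm across, 6 mm thick; ribbed blue handle 14 mm thick, 56 mm long. This point: on the axis, mid-handle, 34 mm above the collar's underside; z: nose to handle. Pushing the seat takes 4 to 16 N at 10 mm/s, more if faster, for 11 to 12 mm, then it drops. It bears 25 N.
- block_hole (a point): mouth centre of the ejector's hole, on top of the fixed grey tool block (60 x 140 x 70 mm high). The hole is 13 mm wide, 60 mm deep, straight down, 2 mm chamfer. With the ejector home its collar lies on the block and its handle point is 34 mm above this point. y runs along the block; short fixed tools (14 mm thick, 26 mm high) stand 50 mm either side of the hole along y, so grip across x.
- service_stand: fixed steel stand, base 100 x 124 mm, origin at its underside's centre, z up; a dish lies open under its bridge. Over the bridge two hand-set jaws hold the chrome first-stage body (44 mm wide, 56 mm tall): its upright axis is anywhere within 5 mm of the stand's centre in x and in y, its top rim 108 to 118 mm above the cart. Jaws and screws are at its y sides, at least 35 mm below its rim.
- dish (a point): centre of the dish's floor (60 mm wide, 12 mm up), on the stand's centre line. In the first-stage body above, from the top: rim 7 mm wide; chamber 30 mm wide, flat floor 10 mm down; bore 12 mm wide, 30 mm long; open pocket holding the stuck brass seat (16 mm wide, 14 mm long), its top 40 mm below the rim, so the nose meets it with the collar 16 mm above the rim. The body bears at most 25 N.
- swivel: bystander: bronze swivel elbow, about 35 x 22 x 22 mm, origin under its middle
- exhaust_seat: bystander: black plastic exhaust valve seat, a ring 34 mm across and 9 mm high, origin at its underside
- adjusting_knob: bystander: chrome adjusting knob, 25 mm across and 26 mm high, origin at its underside
- grease_jar: bystander: small clear jar with a white cap, 48 mm across and 45 mm high, origin at its underside
There are look-alikes about, which are no part of the job. Leave any pink look-alike of the part that bears ejector_handle alone.

How it is judged (in metres and radians):
On the way, in this order (a step that is already met when the one before it is completed fails the run):
1. the ejector, upright in the bore, bears on the stuck seat (contact force between ejector and hp_seat above 2 N and angle between ejector_handle's own z axis and vertical below 0.15 rad), for 0.2 s.
2. the seat is driven out below the body and the ejector's collar is pressed home on the rim (z of hp_seat in the frame of first_stage below -0.015 m and contact force between ejector and first_stage above 2 N and z of ejector in the frame of first_stage below 0.0015 m), for 0.1 s.
At the end, for the whole second after the job is handed in: the seat lies at rest in the catch dish (within 30 mm of its centre), and the ejector stands released and at rest in its hole in the tool block, upright, its collar within 3 mm of the block's top (horizontal distance between hp_seat and dish below 0.03 m and z of hp_seat in the frame of dish below 0.02 m and linear speed of each of hp_seat, ejector below 0.02 m/s and horizontal distance between ejector_handle and block_hole below 0.005 m and z of ejector_handle in the frame of block_hole below 0.037 m and angle between ejector_handle's own z axis and vertical below 0.08 rad); the robot touches nothing.
It fails at once if the ejector is jammed or rammed against the first-stage body (more than 25 N) (contact force between ejector and first_stage above 25 N).
It fails at once if the ejector presses the seat with more than 25 N (contact force between ejector and hp_seat above 25 N).
It fails at once if a bystanding part is shifted by more than 15 mm (distance of any of swivel, exhaust_seat, adjusting_knob, grease_jar from where it was at the start of the episode above 0.015 m).
It also fails if it takes over 72 s, if anything falls off the work surface, if the arm or the gripper's body presses on something with over 40 N, if the wrist force passes 120 N, or if a joint passes its speed limit or range.

## Working session

There is one attempt and no reset: what is moved stays moved. The work goes in short steps, Python scripts to look and compute and a shell command to move; the robot and the scene stay as the last step left them, time stands still between calls to the robot, and variables do not carry over. Pictures are saved under pics/ and viewed, about 8 in all and at most 12, crops included, and the job is handed in when it is done.

```bash
mkdir -p pics; ls; cat > h.py <<'E'
from plant import bot
import numpy as np, cv2
def cap(n):
    c=bot.capture(n); np.savez('pics/%s.npz'%n,**c); return c
def world(c):
    R,_=cv2.Rodrigues(np.array(c['rvec'],float)); t=np.array(c['tvec'],float).reshape(3)
    z=c['z_map']; v,u=np.mgrid[:z.shape[0],:z.shape[1]]
    P=np.stack([(u-c['cx'])/c['fx']*z,(v-c['cy'])/c['fy']*z,z],-1)
    W=(P-t)@R; W[z==0]=np.nan; return W
E
python3 - <<'E'
from h import *
a=cap('scene');b=cap('top')
print(bot.get_obs())
cv2.imwrite('pics/a.png',cv2.resize(a['frame'],(800,600)));cv2.imwrite('pics/b.png',cv2.resize(b['frame'],(800,600)))
E
```

```text
pics
{'time': 0.1, 'joint_positions': array([ 1.00799991e+00,  3.42654308e-01,  1.52489778e+00, -1.28394389e-05,
        1.27540092e+00, -1.46024736e-01]), 'dq': array([ 0.00078815, -0.00154722, -0.00099551, -0.0008637 ,  0.00100333,
       -0.00053367]), 'tau': array([ 1.49301395e-03, -4.32006884e+01, -2.44693208e+01,  7.20381830e-02,
        5.26355300e-02, -1.54332389e-05]), 'tool_pos': array([212.33021719, 479.76051307, 226.12208021]), 'tcp_rot': array([-3.14140686e+00,  1.34766523e-03,  1.15402851e+00]), 'contact_force': array([-0.43926875,  0.65293103, -0.33932609]), 'moment': array([-0.04497993,  0.03365247,  0.02384613]), 'grip_width': 91.95965511805602}
```

View pics/a.png

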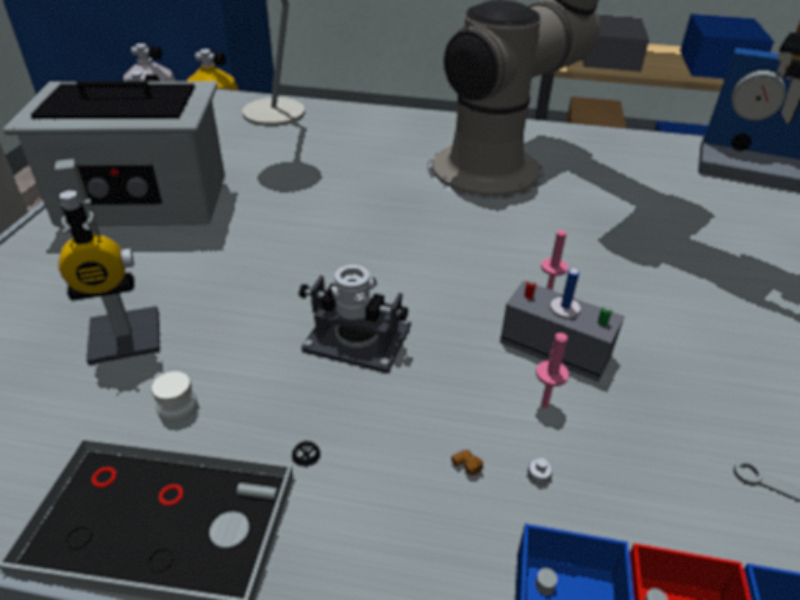

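View pics/b.png

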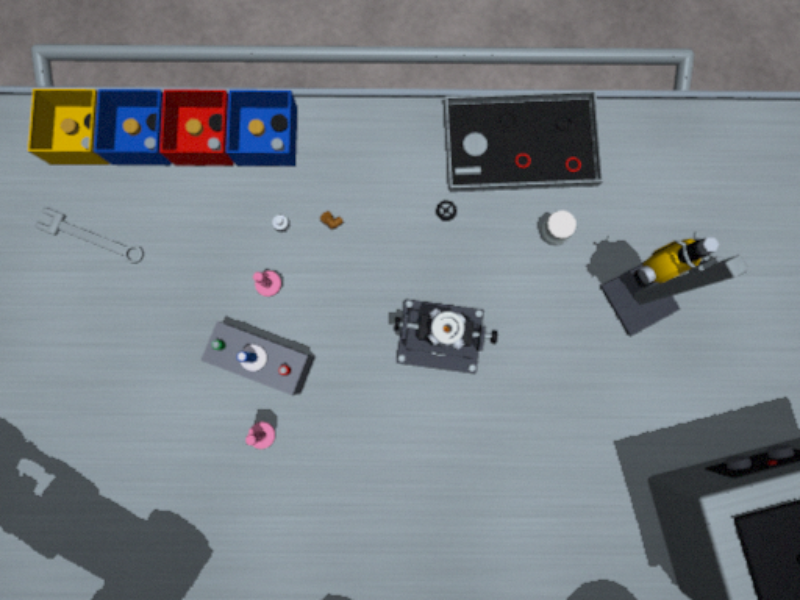

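The scene view shows the blue-handled ejector in the grey block at (568,290), between a red and a green tool. The pink look-alikes stand at (556,260) and (553,370), and the chrome body is on the stand at (352,280). In the top view the ejector is at (248,357), the pink ones at (267,283) and (260,435), and the body at (448,327). Only the blue one fits the description. I'll measure it now.

```bash
python3 - <<'E'
from h import *
for n in ['top','scene']:
    c=dict(np.load(f'pics/{n}.npz'));W=world(c)
    X,Y,Z=W[...,0],W[...,1],W[...,2]
    s=.64
    def box(u0,u1,v0,v1):
        m=np.zeros(Z.shape,bool); m[int(v0*s):int(v1*s),int(u0*s):int(u1*s)]=1; return m
    B=box(195,325,310,400) if n=='top' else box(495,630,225,375)
    S=box(380,505,290,380) if n=='top' else box(290,415,250,370)
    hsv=cv2.cvtColor(c['frame'],cv2.COLOR_BGR2HSV); 
    m=B&(abs(Z-70)<4); p=np.c_[X[m],Y[m]].astype(np.float32); print(n,'block',m.sum(),np.median(Z[m]),cv2.minAreaRect(p))
    m=B&(abs(Z-76)<2.5)&(hsv[...,1]<60)&(hsv[...,2]>120); print('collar',m.sum(),cv2.minAreaRect(np.c_[X[m],Y[m]].astype(np.float32)),np.median(Z[m]))
    m=B&(abs(hsv[...,0].astype(int)-112)<12)&(hsv[...,1]>110)&(Z>80); print('handle',m.sum(),np.nanmean(W[m],0),np.nanmax(Z[m]),np.nanmin(W[m],0),np.nanmax(W[m],0))
    m=S&(Z>104)&(Z<122); print('rim',m.sum(),np.median(Z[m]),cv2.minEnclosingCircle(np.c_[X[m],Y[m]].astype(np.float32)), W[m].mean(0))
    m=S&(Z>3)&(Z<25);print('base',cv2.minAreaRect(np.c_[X[m],Y[m]].astype(np.float32)))
    for k,b in dict(pink1=(250,285,265,300),pink2=(240,280,415,450)).items():
        if n=='top':
            m=box(*b)&(Z>50);print(k,np.nanmean(W[m],0),np.nanmax(Z[m]))
E
```

```text
top block 1390 70.0141137079234 ((500.3226013183594, 139.82675170898438), (140.72764587402344, 59.991294860839844), 69.73428344726562)
collar 151 ((506.9258728027344, 145.93896484375), (113.71238708496094, 45.85223388671875), 74.46380615234375) 76.0187511225611
handle 37 [501.07469084 134.06090577 115.58524483] 133.69562579732138 [496.32383411 132.46014445  89.95121987] [506.93981448 137.96273814 133.6956258 ]
rim 215 112.21094106814819 ((541.493408203125, -132.34068298339844), 22.051910400390625) [ 541.46712541 -132.30032824  111.52875219]
base ((541.2611694335938, -130.47738647460938), (136.43711853027344, 190.83558654785156), 1.441735863685608)
pink1 [606.90621303 123.36762306  75.6362099 ] 119.79881168285382
pink2 [392.93283366 124.56115964  75.05154796] 120.02058549783487
scene block 1144 69.85297589392061 ((502.36328125, 129.10858154296875), (184.12193298339844, 147.27725219726562), 37.464942932128906)
collar 98 ((499.4083557128906, 139.57168579101562), (31.022560119628906, 37.0230827331543), 38.72782516479492) 75.75282857450833
handle 108 [506.41833754 139.04948357 108.35288481] 132.4629281366471 [500.33202011 134.77055293  81.06634036] [509.63883417 143.84354907 132.46292814]
rim 257 111.69939911561633 ((542.4391479492188, -130.05294799804688), 22.809633255004883) [ 544.61196055 -130.37221068  110.41623147]
base ((478.0789794921875, -134.63638305664062), (241.8880615234375, 142.97145080566406), 7.217532634735107)
```

```bash
python3 -m pendant '[{"linear":[27,-51,10],"twist":-7},{"linear":[54,-102,20],"twist":-14},{"linear":[81,-153,30],"twist":-21},{"linear":[108,-204,40],"twist":-28},{"linear":[135,-255,50],"twist":-35},{"linear":[162,-306,50],"twist":-42},{"linear":[189,-357,50],"twist":-49},{"linear":[216,-408,50],"twist":-56},{"linear":[243,-459,50],"twist":-63},{"linear":[270,-510,50],"twist":-70},{"linear":[297,-561,50],"twist":-77},{"linear":[329,-612,50],"twist":-86.4},{"linear":[329,-612,50],"twist":-86.4},{"linear":[329,-612,50],"twist":-86.4},{"linear":[329,-612,50],"twist":-86.4}]'
cat > m.py <<'E'
from h import *
import sys
w=cap('wrist'); o=bot.get_obs(); print(o['time'],o['tool_pos'],o['tcp_rot'],o['contact_force'],o['grip_width'])
cv2.imwrite(f'pics/{sys.argv[1]}.png',cv2.resize(w['frame'],(800,600)))
np.savez(f'pics/{sys.argv[1]}.npz',**w)
W=world(w);Z=W[...,2]
R,_=cv2.Rodrigues(np.array(w['rvec'],float));print('cam',-R.T@np.array(w['tvec']).reshape(3))
if len(sys.argv)>3:
    lo,hi=map(float,sys.argv[2:4]);x,y=map(float,sys.argv[4:6])
    m=(Z>lo)&(Z<hi)&(np.hypot(W[...,0]-x,W[...,1]-y)<30)
    p=W[m];print(m.sum(),np.median(p[:,2]),cv2.minEnclosingCircle(p[:,:2].astype(np.float32)),p.mean(0))
E
python3 m.py w1 105 120 541.5 -132
```

```text
time: 1.98
tool_pos: [541.1, -130.8, 276.9]
tcp_rot: [-3.141, 0.0, -0.352]
contact_force: [-0.4, 0.4, -0.1]
grip_width: 91.6
2.025 [ 541.18405076 -130.76001637  277.12400885] [-3.14150545e+00 -3.34038627e-04 -3.52115026e-01] [-0.41039096  1.1793503   0.06122871] 91.90162509368338
cam [570.78980864 -52.61547324 435.07652578]
609 112.95169002997652 ((543.0020141601562, -133.21875), 22.138452529907227) [ 543.33584402 -132.77211898  112.54539341]
```

View pics/w1.png

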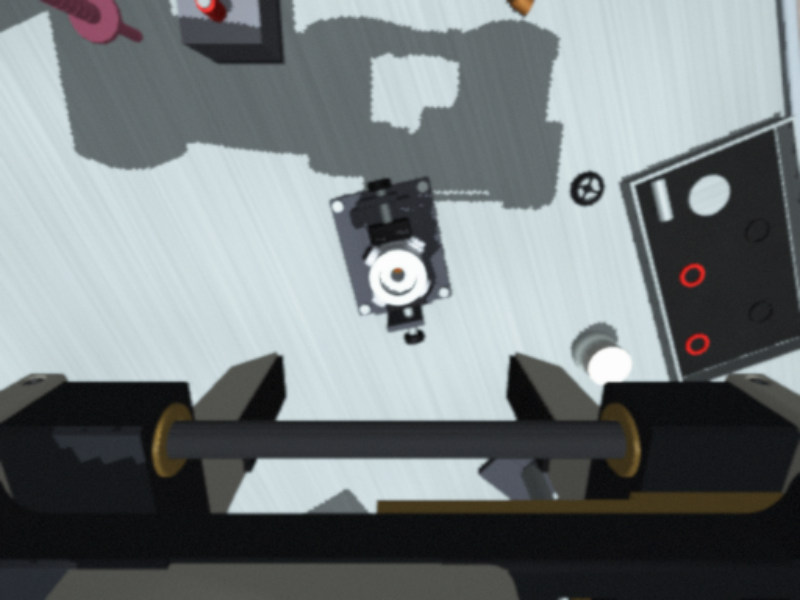

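The wrist view shows the body's rim at (398,275), with the brass seat visible through the bore. Next I'll look at the block from the same relative pose.

```bash
python3 -m pendant '[{"linear":[-7,45,0],"twist":0},{"linear":[-14,90,0],"twist":0},{"linear":[-20,135,0],"twist":0},{"linear":[-27,180,0],"twist":0},{"linear":[-34,226,0],"twist":0},{"linear":[-41,272,0],"twist":0},{"linear":[-41,272,0],"twist":0},{"linear":[-41,272,0],"twist":0}]' 110
python3 m.py w2 73 79 500.5 139.8
cat > f.py <<'E'
from h import *
def fit(n,zlo,zhi,x,y,r,zt,sat=70):
    w=dict(np.load(f'pics/{n}.npz'));W=world(w);Z=W[...,2]
    hsv=cv2.cvtColor(w['frame'],cv2.COLOR_BGR2HSV)
    m=(Z>zlo)&(Z<zhi)&(np.hypot(W[...,0]-x,W[...,1]-y)<r)
    if sat: m&=(hsv[...,1]<sat)&(hsv[...,2]>110)
    cs,_=cv2.findContours(m.astype(np.uint8),cv2.RETR_EXTERNAL,cv2.CHAIN_APPROX_NONE)
    c=max(cs,key=cv2.contourArea); h=cv2.convexHull(c); e=cv2.fitEllipse(h)
    u,v=e[0]; R,_=cv2.Rodrigues(np.array(w['rvec'],float));t=np.array(w['tvec'],float).reshape(3)
    d=R.T@np.array([(u-w['cx'])/w['fx'],(v-w['cy'])/w['fy'],1]);o=-R.T@t
    print(n,e,o+d*(zt-o[2])/d[2])
fit('w1',110,116,543,-133,24,112.8)
fit('w2',73.5,78.5,501,139.5,22,76)
E
python3 f.py
```

```text
time: 3.02
tool_pos: [500.2, 140.2, 277.1]
tcp_rot: [3.141, -0.001, -0.352]
contact_force: [-0.6, -0.0, -0.2]
grip_width: 52.0
3.075 [500.3851807  139.64534423 276.9979599 ] [ 3.14137633e+00 -6.37539262e-04 -3.53725207e-01] [-0.28966213 -0.45772394 -0.65457049] 52.31469418363478
cam [529.76264406 218.51721619 435.17020471]
412 76.23521456071036 ((501.9259948730469, 139.0849609375), 18.75210952758789) [503.07185204 142.47310251  76.19139488]
w1 ((254.59742736816406, 177.0716094970703), (34.99196243286133, 35.79854965209961), 89.0769271850586) [ 543.3562801  -132.62507456  112.8       ]
w2 ((253.77635192871094, 169.470703125), (27.06885528564453, 27.461807250976562), 114.2257308959961) [502.00265164 139.42391236  76.        ]
```

View pics/w2.png

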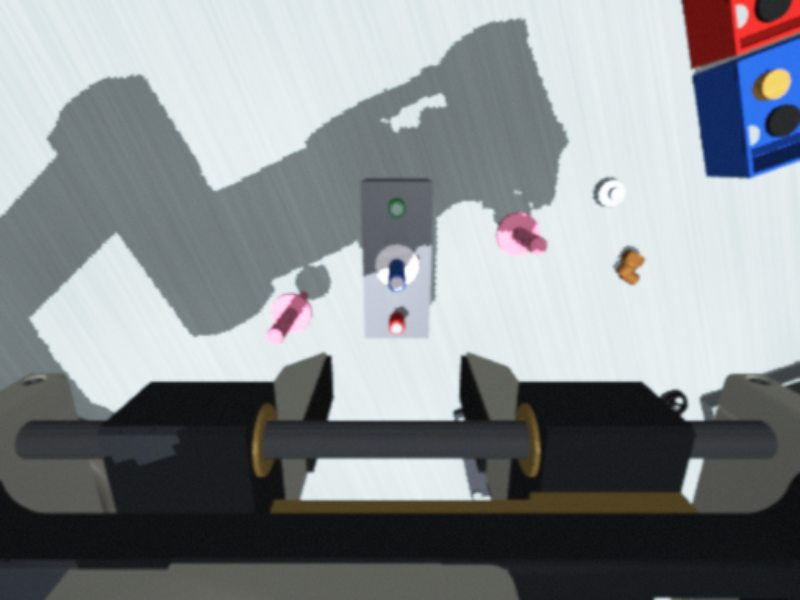

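Collar at (397,268) with the blue handle above it; the pink ones at (290,310) and (520,235) are separate. The body-to-hole offset agrees between the two cameras, (41.3,-272.1). Descending to grasp.

```bash
python3 -m pendant '[{"linear":[0.7,-0.4,-30],"twist":0},{"linear":[0.7,-0.4,-60],"twist":0},{"linear":[0.7,-0.4,-90],"twist":0},{"linear":[0.7,-0.4,-120],"twist":0},{"linear":[0.7,-0.4,-145],"twist":0},{"linear":[0.7,-0.4,-165],"twist":0},{"linear":[0.7,-0.4,-180],"twist":0},{"linear":[0.7,-0.4,-188],"twist":0},{"linear":[0.7,-0.4,-192],"twist":0},{"linear":[0.7,-0.4,-192],"twist":0}]'
python3 -m pendant '[{"linear":[0,0,0],"twist":0},{"linear":[0,0,0],"twist":0},{"linear":[0,0,0],"twist":0},{"linear":[0,0,0],"twist":0},{"linear":[0,0,0],"twist":0},{"linear":[0,0,0],"twist":0},{"linear":[0,0,0],"twist":0},{"linear":[0,0,0],"twist":0}]' 255
```

```text
time: 4.32
tool_pos: [501.4, 139.6, 85.0]
tcp_rot: [-3.141, -0.0, -0.354]
contact_force: [0.2, 0.0, -0.6]
grip_width: 52.4
time: 5.32
tool_pos: [501.2, 139.7, 84.8]
tcp_rot: [3.142, 0.0, -0.354]
contact_force: [-0.9, 0.9, 0.0]
grip_width: 13.3
```

```bash
python3 -m pendant '[{"linear":[0,0,8],"twist":0},{"linear":[0,0,20],"twist":0},{"linear":[0,0,40],"twist":0},{"linear":[0,0,60],"twist":0},{"linear":[0,0,80],"twist":0},{"linear":[0,0,100],"twist":0},{"linear":[0,0,120],"twist":0},{"linear":[0,0,140],"twist":0},{"linear":[0,0,140],"twist":0}]'
python3 -m pendant '[{"linear":[5,-34,0],"twist":0},{"linear":[12,-79,0],"twist":0},{"linear":[19,-124,0],"twist":0},{"linear":[26,-169,0],"twist":0},{"linear":[32,-214,0],"twist":0},{"linear":[37,-245,0],"twist":0},{"linear":[40.3,-264,0],"twist":0},{"linear":[41.3,-272.1,0],"twist":0},{"linear":[41.3,-272.1,0],"twist":0},{"linear":[41.3,-272.1,0],"twist":0}]'
python3 m.py w3; python3 - <<'E'
from h import *
c=cap('scene');cv2.imwrite('pics/s3.png',cv2.resize(c['frame'][120:260,150:330],None,fx=3,fy=3,interpolation=2))
b=cap('top')
w=np.load('pics/w3.npz')['frame']
W=cv2.resize(w[120:300,150:370],None,fx=2.5,fy=2.5,interpolation=2)
S=cv2.imread('pics/s3.png')[:, :]
cv2.imwrite('pics/s4.png',np.vstack([cv2.resize(S,(480,290)),cv2.resize(W,(480,300))]))
E
```

```text
time: 6.45
tool_pos: [502.1, 139.8, 226.8]
tcp_rot: [-3.14, -0.004, -0.354]
contact_force: [0.8, -1.0, -1.9]
grip_width: 13.3
time: 7.7
tool_pos: [542.5, -131.3, 224.8]
tcp_rot: [-3.141, 0.0, -0.353]
contact_force: [0.4, -0.0, -0.4]
grip_width: 13.4
7.75 [ 542.48836957 -131.36513541  224.82310678] [-3.14134992e+00  1.46550165e-05 -3.52738253e-01] [-1.01170575  0.95685232 -0.82563855] 13.312018785952626
cam [572.19655246 -53.19254782 382.90070109]
```

View pics/s4.png

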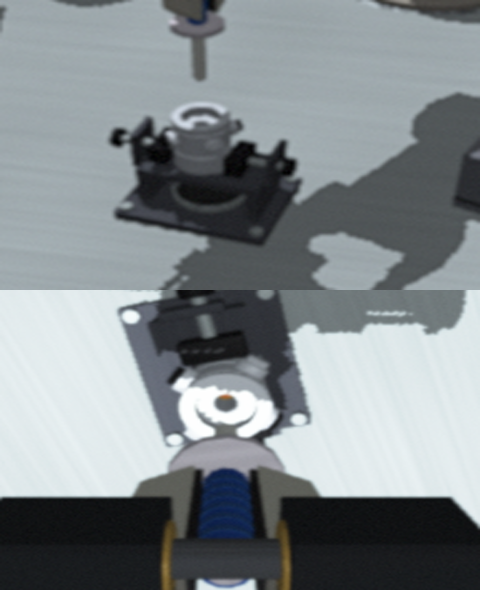

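The ejector hangs upright with its nose clear above the body, and the collar partly hides the rim in the wrist view. I'll check the settled pose and compare the stem axis with the rim in the scene and top images.

```bash
python3 -m pendant '[{"linear":[0,0,-10],"twist":0},{"linear":[0,0,-20],"twist":0},{"linear":[0,0,-28],"twist":0},{"linear":[0,0,-32],"twist":0},{"linear":[0,0,-32],"twist":0},{"linear":[0,0,-32],"twist":0},{"linear":[0,0,-32],"twist":0}]'
python3 - <<'E'
from h import *
P=[]
for i in range(3):
    c=cap('scene');P.append(bot.get_obs()['tool_pos'])
print(np.mean(P,0),P)
W=world(c);X,Y,Z=W[...,0],W[...,1],W[...,2]
near=np.hypot(X-542,Y+132)<30
hsv=cv2.cvtColor(c['frame'],cv2.COLOR_BGR2HSV)
tz=np.mean(P,0)[2]-14.9
st=near&(np.hypot(X-542,Y+132)<14)&(Z>tz-48)&(Z<tz-8)
vs=np.unique(np.where(st)[0])
R,_=cv2.Rodrigues(np.array(c['rvec'],float));t=np.array(c['tvec'],float).reshape(3)
print('stem rows')
for v in vs:
    u=np.where(st[v])[0]; print(v,u.min(),u.max(),np.nanmean(Z[v,u]).round(1))
rim=near&(abs(Z-112)<2.5)&(hsv[...,2]>120)
u,v=np.where(rim)[1],np.where(rim)[0];print('rim u',u.min(),u.max(),'v',v.min(),v.max())
pts=np.array([[542.4,-132,112.5],[542.4,-132,130],[543.4,-132,130],[542.4,-131,130]])
q=pts@R.T+t;print(np.c_[c['fx']*q[:,0]/q[:,2]+c['cx'],c['fy']*q[:,1]/q[:,2]+c['cy']])
cv2.imwrite('pics/s5.png',cv2.resize(c['frame'][130:250,170:310],None,fx=5,fy=5,interpolation=2))
E
```

```text
time: 8.72
tool_pos: [542.7, -132.5, 193.1]
tcp_rot: [3.142, -0.001, -0.354]
contact_force: [0.7, -0.3, -1.1]
grip_width: 13.6
[ 542.63278955 -132.47412168  192.9807098 ] [array([ 542.65481997, -132.50043469,  193.03334017]), array([ 542.63287729, -132.46416811,  192.96802625]), array([ 542.61067137, -132.45776223,  192.94076299])]
stem rows
154 222 226 167.8
155 222 226 165.3
156 222 226 162.8
157 222 227 160.4
158 222 227 157.9
159 222 227 156.6
160 222 227 154.0
161 222 227 151.7
162 222 227 149.3
163 222 227 146.6
164 223 227 145.2
165 223 227 142.5
166 223 227 140.1
167 223 227 138.1
168 223 227 135.1
169 223 227 132.8
170 223 227 130.9
rim u 215 236 v 170 181
[[224.76447814 176.14563843]
 [224.50089851 168.94588973]
 [224.37220271 169.24290796]
 [225.00167006 169.01188491]]
```

View pics/s5.png

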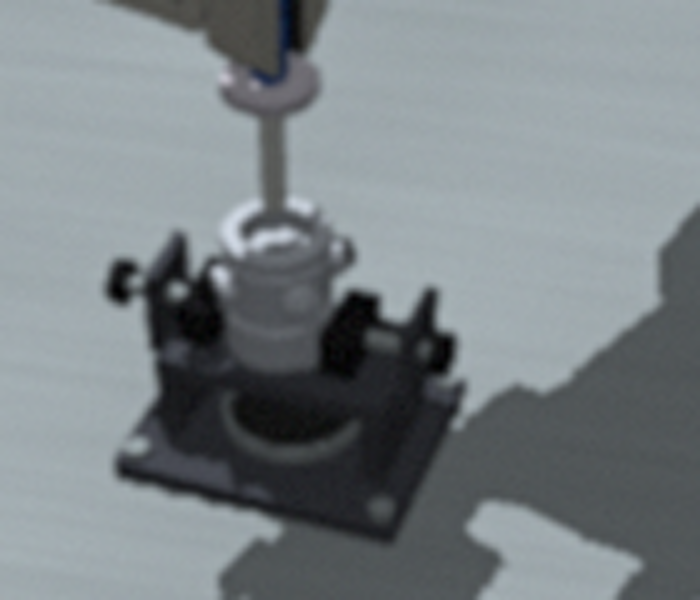

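Stem at (272,160) sits over the chamber at (275,220), concentric within about 1 mm. Feeling in gently.

```bash
python3 -m pendant '[{"linear":[0,0,-5],"twist":0},{"linear":[0,0,-10],"twist":0},{"linear":[0,0,-14],"twist":0},{"linear":[0,0,-16],"twist":0},{"linear":[0,0,-17],"twist":0},{"linear":[0,0,-18],"twist":0},{"linear":[0,0,-18.5],"twist":0},{"linear":[0,0,-19],"twist":0},{"linear":[0,0,-19.5],"twist":0},{"linear":[0,0,-20],"twist":0},{"linear":[0,0,-20.5],"twist":0},{"linear":[0,0,-20.5],"twist":0}]'
```

```text
time: 10.38
tool_pos: [542.5, -132.4, 172.2]
tcp_rot: [3.142, -0.0, -0.354]
contact_force: [-0.3, -0.7, -0.7]
grip_width: 13.6
```

```bash
python3 -m pendant '[{"linear":[0,0,-0.5],"twist":0},{"linear":[0,0,-1],"twist":0},{"linear":[0,0,-1.5],"twist":0},{"linear":[0,0,-2],"twist":0},{"linear":[0,0,-2.5],"twist":0},{"linear":[0,0,-2.5],"twist":0}]'
python3 -m pendant '[{"linear":[0,0,-0.5],"twist":0},{"linear":[0,0,-1],"twist":0},{"linear":[0,0,-1.5],"twist":0},{"linear":[0,0,-2],"twist":0},{"linear":[0,0,-2.5],"twist":0},{"linear":[0,0,-3],"twist":0},{"linear":[0,0,-3],"twist":0}]'
```

```text
time: 11.12
tool_pos: [542.5, -132.4, 169.7]
tcp_rot: [3.142, -0.0, -0.354]
contact_force: [-1.1, 0.5, -1.8]
grip_width: 13.6
time: 12.0
tool_pos: [542.5, -132.4, 166.7]
tcp_rot: [3.142, 0.0, -0.354]
contact_force: [0.1, 0.4, -1.5]
grip_width: 13.2
```

The nose is in the bore with no resistance. Continuing down.

```bash
python3 -m pendant '[{"linear":[0,0,-1],"twist":0},{"linear":[0,0,-2],"twist":0},{"linear":[0,0,-3],"twist":0},{"linear":[0,0,-4],"twist":0},{"linear":[0,0,-5],"twist":0},{"linear":[0,0,-6],"twist":0},{"linear":[0,0,-7],"twist":0},{"linear":[0,0,-8],"twist":0},{"linear":[0,0,-9],"twist":0},{"linear":[0,0,-9],"twist":0}]'
python3 -m pendant '[{"linear":[0,0,-1],"twist":0},{"linear":[0,0,-2],"twist":0},{"linear":[0,0,-3],"twist":0},{"linear":[0,0,-4],"twist":0},{"linear":[0,0,-5],"twist":0},{"linear":[0,0,-6],"twist":0},{"linear":[0,0,-7],"twist":0},{"linear":[0,0,-8],"twist":0},{"linear":[0,0,-9],"twist":0},{"linear":[0,0,-10],"twist":0},{"linear":[0,0,-10.5],"twist":0},{"linear":[0,0,-10.5],"twist":0}]'
```

```text
time: 13.25
tool_pos: [542.5, -132.4, 157.7]
tcp_rot: [3.142, 0.0, -0.354]
contact_force: [-0.0, 0.1, -1.1]
grip_width: 13.3
time: 14.75
tool_pos: [542.5, -132.4, 147.2]
tcp_rot: [3.142, -0.0, -0.354]
contact_force: [-0.0, -0.1, -1.1]
grip_width: 13.5
```

```bash
python3 -m pendant '[{"linear":[0,0,-0.5],"twist":0},{"linear":[0,0,-1],"twist":0},{"linear":[0,0,-1.5],"twist":0},{"linear":[0,0,-2],"twist":0},{"linear":[0,0,-2.5],"twist":0},{"linear":[0,0,-3],"twist":0},{"linear":[0,0,-3.5],"twist":0},{"linear":[0,0,-4],"twist":0}]'
python3 -m pendant '[{"linear":[0,0,-0.5],"twist":0},{"linear":[0,0,-1],"twist":0},{"linear":[0,0,-1.5],"twist":0},{"linear":[0,0,-2],"twist":0}]'
```

```text
time: 15.75
tool_pos: [542.5, -132.4, 143.2]
tcp_rot: [3.142, -0.0, -0.354]
contact_force: [-0.6, -0.6, -0.3]
grip_width: 13.6
time: 16.25
tool_pos: [543.0, -132.6, 142.4]
tcp_rot: [3.142, -0.002, -0.354]
contact_force: [-1.9, 1.7, 9.4]
grip_width: 13.3
```

Bearing on the seat at about 10 N. Pressing on slowly.

```bash
python3 -m pendant '[{"linear":[0,0,-0.5],"twist":0},{"linear":[0,0,-1],"twist":0},{"linear":[0,0,-1.5],"twist":0},{"linear":[0,0,-2],"twist":0}]'
python3 -m pendant '[{"linear":[0,0,-0.5],"twist":0},{"linear":[0,0,-1],"twist":0},{"linear":[0,0,-1.5],"twist":0},{"linear":[0,0,-2],"twist":0}]'
```

```text
time: 16.75
tool_pos: [543.1, -132.7, 140.9]
tcp_rot: [3.141, -0.003, -0.354]
contact_force: [-2.1, 0.4, 11.8]
grip_width: 13.7
time: 17.25
tool_pos: [543.1, -132.7, 139.3]
tcp_rot: [3.141, -0.003, -0.354]
contact_force: [-3.3, 0.8, 12.7]
grip_width: 13.1
```

```bash
python3 -m pendant '[{"linear":[0,0,-0.5],"twist":0},{"linear":[0,0,-1],"twist":0},{"linear":[0,0,-1.5],"twist":0},{"linear":[0,0,-2],"twist":0},{"linear":[0,0,-2.5],"twist":0},{"linear":[0,0,-3],"twist":0},{"linear":[0,0,-3.5],"twist":0},{"linear":[0,0,-4],"twist":0}]'
python3 -m pendant '[{"linear":[0,0,-0.5],"twist":0},{"linear":[0,0,-1],"twist":0},{"linear":[0,0,-1.5],"twist":0},{"linear":[0,0,-2],"twist":0},{"linear":[0,0,-2.5],"twist":0},{"linear":[0,0,-3],"twist":0}]'
```

```text
time: 18.25
tool_pos: [543.2, -132.7, 135.7]
tcp_rot: [3.141, -0.003, -0.354]
contact_force: [-3.7, 1.8, 16.7]
grip_width: 13.2
time: 19.0
tool_pos: [543.2, -132.7, 132.9]
tcp_rot: [3.141, -0.003, -0.354]
contact_force: [-4.2, 2.2, 18.5]
grip_width: 13.6
```

```bash
python3 -m pendant '[{"linear":[0,0,-0.2],"twist":0},{"linear":[0,0,-0.4],"twist":0},{"linear":[0,0,-0.6],"twist":0},{"linear":[0,0,-0.8],"twist":0}]'
python3 -m pendant '[{"linear":[0,0,-0.2],"twist":0},{"linear":[0,0,-0.4],"twist":0},{"linear":[0,0,-0.6],"twist":0},{"linear":[0,0,-0.8],"twist":0}]'
```

```text
time: 19.5
tool_pos: [542.5, -132.4, 129.4]
tcp_rot: [3.142, -0.0, -0.354]
contact_force: [0.2, 0.4, -1.2]
grip_width: 13.2
time: 20.0
tool_pos: [542.5, -132.4, 128.5]
tcp_rot: [3.142, 0.0, -0.354]
contact_force: [0.1, 0.6, -1.3]
grip_width: 13.6
```

The seat dropped. Now bringing the collar onto the rim.

```bash
python3 -m pendant '[{"linear":[0,0,-0.3],"twist":0},{"linear":[0,0,-0.6],"twist":0},{"linear":[0,0,-0.9],"twist":0},{"linear":[0,0,-1.2],"twist":0},{"linear":[0,0,-1.5],"twist":0}]'
python3 -m pendant '[{"linear":[0,0,-0.3],"twist":0},{"linear":[0,0,-0.6],"twist":0},{"linear":[0,0,-0.9],"twist":0}]'
```

```text
time: 20.62
tool_pos: [542.5, -132.4, 127.6]
tcp_rot: [3.142, -0.0, -0.354]
contact_force: [-2.5, 0.4, 5.8]
grip_width: 13.3
time: 21.0
tool_pos: [542.6, -132.5, 127.6]
tcp_rot: [3.141, -0.001, -0.354]
contact_force: [-4.6, 1.3, 11.6]
grip_width: 13.7
```

Collar is firmly on the rim at about 12 N, with the TCP height no longer changing. I'll hold briefly, then draw it out.

```bash
python3 -m pendant '[{"linear":[0,0,0],"twist":0},{"linear":[0,0,0],"twist":0},{"linear":[0,0,0],"twist":0},{"linear":[0,0,0],"twist":0}]'
python3 -m pendant '[{"linear":[0,0,2],"twist":0},{"linear":[0,0,6],"twist":0},{"linear":[0,0,12],"twist":0},{"linear":[0,0,20],"twist":0},{"linear":[0,0,30],"twist":0},{"linear":[0,0,40],"twist":0},{"linear":[0,0,50],"twist":0},{"linear":[0,0,60],"twist":0},{"linear":[0,0,75],"twist":0},{"linear":[0,0,90],"twist":0},{"linear":[0,0,100],"twist":0},{"linear":[0,0,100],"twist":0}]'
python3 - <<'E'
from h import *
c=cap('scene');S=cv2.resize(c['frame'][130:250,170:310],(560,480),interpolation=2)
cv2.imwrite('pics/s6.png',S)
E
```

```text
time: 21.5
tool_pos: [542.6, -132.4, 127.6]
tcp_rot: [3.141, -0.001, -0.354]
contact_force: [-4.0, 1.3, 10.1]
grip_width: 13.5
time: 23.0
tool_pos: [542.9, -132.6, 227.2]
tcp_rot: [3.142, -0.002, -0.354]
contact_force: [-0.2, -0.2, -0.8]
grip_width: 13.5
```

View pics/s6.png

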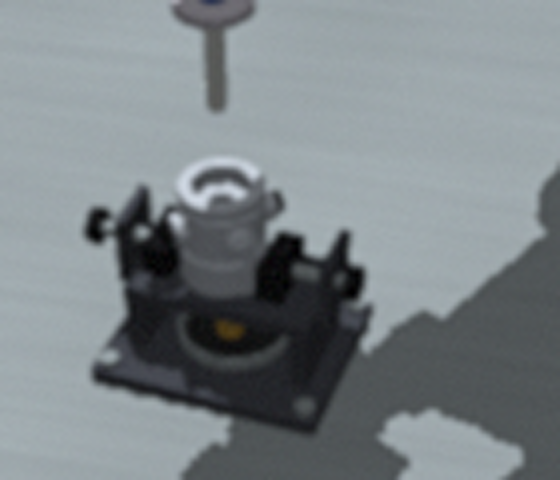

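The brass seat lies in the dish at (230,328) and the ejector is clear and upright. Going back to the block.

```bash
python3 -m pendant '[{"linear":[-4,27,0],"twist":0},{"linear":[-11,72,0],"twist":0},{"linear":[-18,117,0],"twist":0},{"linear":[-25,162,0],"twist":0},{"linear":[-31,207,0],"twist":0},{"linear":[-37,244,0],"twist":0},{"linear":[-40.3,264,0],"twist":0},{"linear":[-41.3,272.1,0],"twist":0},{"linear":[-41.3,272.1,0],"twist":0},{"linear":[-41.3,272.1,0],"twist":0},{"linear":[-41.3,272.1,-20],"twist":0},{"linear":[-41.3,272.1,-40],"twist":0},{"linear":[-41.3,272.1,-55],"twist":0},{"linear":[-41.3,272.1,-65],"twist":0},{"linear":[-41.3,272.1,-70],"twist":0},{"linear":[-41.3,272.1,-75],"twist":0},{"linear":[-41.3,272.1,-75],"twist":0},{"linear":[-41.3,272.1,-75],"twist":0}]'
```

```text
time: 25.3
tool_pos: [501.4, 139.8, 151.6]
tcp_rot: [-3.141, -0.001, -0.354]
contact_force: [-0.9, 0.8, -1.3]
grip_width: 13.5
```

```bash
python3 -m pendant '[{"linear":[0,0,-3],"twist":0},{"linear":[0,0,-6],"twist":0},{"linear":[0,0,-8],"twist":0},{"linear":[0,0,-10],"twist":0},{"linear":[0,0,-11],"twist":0},{"linear":[0,0,-12],"twist":0},{"linear":[0,0,-13],"twist":0},{"linear":[0,0,-14],"twist":0},{"linear":[0,0,-15],"twist":0},{"linear":[0,0,-16],"twist":0}]'
```

```text
time: 26.55
tool_pos: [501.2, 139.7, 135.2]
tcp_rot: [-3.142, -0.0, -0.354]
contact_force: [0.2, 0.3, -1.8]
grip_width: 13.1
```

Entered freely. Down to just above home (TCP ≈85).

```bash
python3 -m pendant '[{"linear":[0,0,-3],"twist":0},{"linear":[0,0,-7],"twist":0},{"linear":[0,0,-12],"twist":0},{"linear":[0,0,-17],"twist":0},{"linear":[0,0,-22],"twist":0},{"linear":[0,0,-27],"twist":0},{"linear":[0,0,-32],"twist":0},{"linear":[0,0,-37],"twist":0},{"linear":[0,0,-41],"twist":0},{"linear":[0,0,-44],"twist":0},{"linear":[0,0,-46],"twist":0},{"linear":[0,0,-47],"twist":0},{"linear":[0,0,-47],"twist":0}]'
python3 -m pendant '[{"linear":[0,0,-0.5],"twist":0},{"linear":[0,0,-1],"twist":0},{"linear":[0,0,-1.5],"twist":0},{"linear":[0,0,-2],"twist":0},{"linear":[0,0,-2.5],"twist":0},{"linear":[0,0,-3],"twist":0}]'
```

```text
time: 28.18
tool_pos: [501.2, 139.7, 88.2]
tcp_rot: [3.142, -0.0, -0.354]
contact_force: [0.1, -0.9, -1.5]
grip_width: 13.7
time: 28.92
tool_pos: [501.2, 139.7, 85.2]
tcp_rot: [3.142, -0.0, -0.354]
contact_force: [0.6, -0.2, -1.3]
grip_width: 13.4
```

```bash
python3 -m pendant '[{"linear":[0,0,-0.4],"twist":0},{"linear":[0,0,-0.4],"twist":0}]'
python3 -m pendant '[{"linear":[0,0,-0.4],"twist":0},{"linear":[0,0,-0.4],"twist":0},{"linear":[0,0,-0.4],"twist":0},{"linear":[0,0,-0.4],"twist":0},{"linear":[0,0,-0.4],"twist":0},{"linear":[0,0,-0.4],"twist":0}]' 110
python3 -m pendant '[{"linear":[0,0,10],"twist":0},{"linear":[0,0,30],"twist":0},{"linear":[0,0,55],"twist":0},{"linear":[0,0,85],"twist":0},{"linear":[0,0,120],"twist":0},{"linear":[0,0,155],"twist":0},{"linear":[0,0,180],"twist":0},{"linear":[0,0,191.7],"twist":0},{"linear":[0,0,191.7],"twist":0},{"linear":[0,0,191.7],"twist":0},{"linear":[0,0,191.7],"twist":0}]'
python3 m.py w7 73 79 501 139.6
python3 - <<'E'
from h import *
from f import fit
fit('w7',73.5,78.5,501,139.5,22,76)
c=cap('scene')
W=np.load('pics/w7.npz')['frame']
cv2.imwrite('pics/e.png',np.hstack([cv2.resize(c['frame'][130:250,170:420],(500,240),interpolation=2),cv2.resize(W[90:240,180:370],(300,240),interpolation=2)]))
Wd=world(c);h=cv2.cvtColor(c['frame'],cv2.COLOR_BGR2HSV)
m=(np.hypot(Wd[...,0]-542,Wd[...,1]+132)<35)&(Wd[...,2]<45)&(h[...,1]>130)&(abs(h[...,0].astype(int)-18)<10)
print('seat',m.sum(),Wd[m].mean(0),np.ptp(Wd[m],0))
m=(np.hypot(Wd[...,0]-501,Wd[...,1]-139)<14)&(Wd[...,2]>90);print('handle top',np.nanmax(Wd[m][:,2]))
E
```

```text
time: 29.18
tool_pos: [501.2, 139.7, 84.8]
tcp_rot: [3.142, -0.0, -0.354]
contact_force: [0.3, 0.5, -1.6]
grip_width: 13.4
time: 29.92
tool_pos: [501.2, 139.7, 84.4]
tcp_rot: [3.142, -0.0, -0.354]
contact_force: [-0.4, 0.7, 0.2]
grip_width: 52.5
time: 31.3
tool_pos: [500.8, 139.6, 275.1]
tcp_rot: [3.141, 0.002, -0.354]
contact_force: [-0.8, -0.5, -0.6]
grip_width: 52.3
31.35 [500.8999187  139.64094796 275.22366779] [ 3.14073550e+00  1.52362542e-03 -3.53975063e-01] [-0.36484501 -0.0274149   0.62018252] 52.42055774437547
cam [530.96046236 217.83458783 433.11097973]
420 76.18303429758026 ((502.2789306640625, 138.77699279785156), 18.96771812438965) [503.64956268 142.42480634  76.13948128]
w1 ((254.59742736816406, 177.0716094970703), (34.99196243286133, 35.79854965209961), 89.0769271850586) [ 543.3562801  -132.62507456  112.8       ]
w2 ((253.77635192871094, 169.470703125), (27.06885528564453, 27.461807250976562), 114.2257308959961) [502.00265164 139.42391236  76.        ]
w7 ((253.98129272460938, 169.35850524902344), (27.103357315063477, 27.723033905029297), 78.89375305175781) [502.57876287 139.33030936  76.        ]
seat 27 [ 546.01471294 -129.64649359   20.3007963 ] [33.2851433  20.03022925 33.29815106]
handle top 429.72253020835376
```

View pics/e.png

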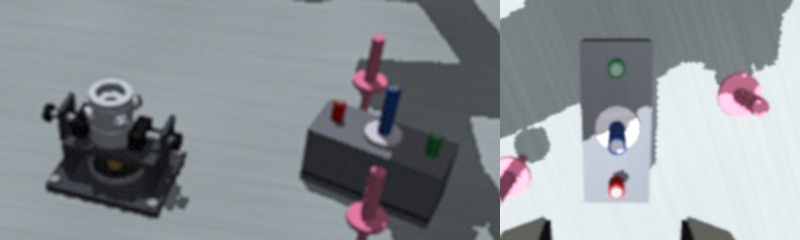

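The ejector is back home, with its collar top at 76.2 mm and position as before. The seat is in the dish, the gripper is clear, and the pink parts are untouched. Handing in.

```bash
python3 -c "
from plant import bot
print(bot.close_job())"
```

```text
the job is handed in; nothing more can be done
None
```

I pushed the brass seat out of the body into the dish, returned the ejector to its hole in the tool block, and handed the job in at about 31 s of the 72 s. No verdict was reported.

- **Pressing:** the ejector went into the bore without resistance. The seat took about 10 to 20 N after allowing for the sensor offset, rising as it went, and then dropped. The collar rested on the rim at about 12 N with the height no longer changing. No reading came near 25 N, but I only read the force at the end of each short move.
- **Seat:** the last picture shows it in the dish, measured roughly 4 mm from the body's axis. That figure is coarse: few pixels, and their height spread was too wide for a clean fit.
- **Ejector:** it stands upright in its hole, released. The collar's top is at 76.2 mm (76 mm is fully home), and its measured position is within 0.6 mm of the start, which is within the camera's accuracy.
- **Other parts:** the gripper was clear of everything. The pink look-alikes look untouched. I did not re-measure the bystander parts, but the arm never worked near them.

One check failed: the handle-top height came out as 430 mm, which is impossible for the handle. It most likely picked up the arm above it, so I ignored it and relied on the collar reading and the picture.

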